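Pack cabinet fittings into stacking trays

TASK

Pack these cabinet fittings for the fitter: the pull handle goes into the deep tray, the barrel bolt into the shallow one. Stack the shallow tray on the deep one where that stands on the bench and close it with the lid, chamfered corners over chamfered corners, so that each skirt sits fully down over the rim below. Leave the mallet, the ear defenders and the sanding block as they are.

Things in the scene. Friction and masses are not known exactly. Their poses are not given: they have to be found in the camera images.
- deep_tray: The deeper of two grey stacking trays of one plan: 60 mm high, open top, body 176 x 66 mm outside, 3 mm walls, floor 11 mm up (49 mm deep inside; the pull fits only here). Both corners of the +x end are cut off at 45 degrees, 16 mm legs; -x corners square, blank card on that end. Origin: centre of the plan, on the bench; x to the chamfered end, z up. Bottom of the stack.
- shallow_tray: The shallower tray: 36 mm high, inside depth 25 mm, otherwise made as the deep tray: same plan, walls, chamfered +x end, floor 11 mm up, origin and axes. Carry it across its 66 mm width, above the flange. Seated on the deep tray its origin is 52 mm above that tray's origin; turned end for end its skirt catches on the square corners and it stands proud. Mass about 0.16 kg.
- lid: Grey lid of the same plan, chamfered corners at its +x end, square at -x. Plate 184 x 74 mm, 8 to 12 mm above the origin; on its middle a grip ridge 96 mm long (along x), 22 mm wide, up to 32 mm. The same skirt below. Origin: centre of the plan at the skirt's lower edge; x to the chamfered end, z up. Seated on the shallow tray its origin is 28 mm above that tray's. Mass about 0.13 kg.
- pull: Steel pull handle, 140 x 24 x 40 mm, standing on two feet like a bridge: square bar 140 mm long, 12 mm wide, from 29 to 40 mm above the origin, on two legs 12 mm square, 62 mm either side of the middle, with foot plates 24 mm wide. Origin: midway between the feet, on their underside; x along the bar, z up. Mass about 0.14 kg.
- bolt: Steel barrel bolt lying flat: plate 104 x 34 x 3 mm, on it a barrel 64 mm long, 18 mm wide, 18.5 mm high (sides plane from 3 to 15 mm up), its rod sticking out 14 mm beyond the plate at +x; a small knob on the +y side, 22 mm from the middle towards +x. Origin: centre of the plate's underside; x along the rod, z up. Mass about 0.15 kg.
- deep_nose (a point): Middle of the deep tray's rim at its chamfered end: 88 mm along +x, 60 mm up. A flange 184 x 74 mm, 8 to 11 mm above the origin, joins the body of each tray to its skirt.
- shallow_nose (a point): Middle of the shallow tray's rim at its chamfered end: 88 mm along +x, 36 mm up. Skirt of trays and lid: hangs 8 mm below the flange or plate and drops over the rim below, flared, clearance all round 1.5 mm at its root and 3.6 mm at its mouth, outside 189 x 79 mm.
- lid_nose (a point): On the lid's plate at its chamfered end: 88 mm along +x, 12 mm up.
- mallet: Bystander: round beech mallet standing on its head, 92 mm across at the foot, 232 mm tall. Origin: centre of its underside.
- ear_defenders: Bystander: yellow ear defenders lying on the bench, about 190 x 150 x 80 mm. Origin: on the bench between the cups; the black band lies towards +x.
- sanding_block: Bystander: cork sanding block 60 x 110 x 30 mm. Origin: centre of its underside.
Not all that is in view belongs to the job. Leave any blue or purple look-alike of the bolt alone.

How it is judged:
At the end, for the whole second after the job is handed in: Deep tray flat on the bench within 50 mm of its start, pull inside it; shallow tray with bolt inside seated on it, lid seated on that: heights within 3 mm, within 6 mm sideways, chamfered ends together within 8 mm, tilt under 0.03 rad; all at rest (x of pull in the frame of deep_tray between -0.045 and 0.045 m and y of pull in the frame of deep_tray between -0.03 and 0.03 m and z of pull in the frame of deep_tray between 0.004 and 0.04 m and x of bolt in the frame of shallow_tray between -0.05 and 0.05 m and y of bolt in the frame of shallow_tray between -0.03 and 0.03 m and z of bolt in the frame of shallow_tray between 0.004 and 0.03 m and z of shallow_tray in the frame of deep_tray between 0.049 and 0.055 m and horizontal distance between shallow_tray and deep_tray below 0.006 m and horizontal distance between shallow_nose and deep_nose below 0.008 m and angle between each of shallow_tray, lid, deep_tray's own z axis and vertical below 0.03 rad and z of lid in the frame of shallow_tray between 0.025 and 0.031 m and horizontal distance between lid and shallow_tray below 0.006 m and horizontal distance between lid_nose and shallow_nose below 0.008 m and height (world z) of deep_tray between -0.004 and 0.004 m and distance of deep_tray from where it was at the start of the episode below 0.05 m and linear speed of each of deep_tray, shallow_tray, lid, pull, bolt below 0.02 m/s); the robot touches nothing.
It fails at once if the mallet, the ear defenders or the sanding block is moved more than 30 mm or knocked over ((distance of mallet from where it was at the start of the episode above 0.03 m or angle between mallet's own z axis and vertical above 0.3 rad) or (distance of ear_defenders from where it was at the start of the episode above 0.03 m or angle between ear_defenders's own z axis and vertical above 0.3 rad) or (distance of sanding_block from where it was at the start of the episode above 0.03 m or angle between sanding_block's own z axis and vertical above 0.3 rad)).
It also fails if it takes over 72 s, if anything falls off the work surface, if the arm or the gripper's body presses on something with over 40 N, if the wrist force passes 120 N, or if a joint passes its speed limit or range.

ROBOT

A 6-joint arm with a two-finger parallel gripper is mounted at the origin on the work surface. World frame = base frame: x ahead of the robot, y to its left, z up, the work surface at z = 0. Lengths are in m, angles in rad, forces in N, time in s.
With the tool pointing down it reaches from about 0.275 to 0.875 m from the base axis. Payload 12.5 kg.
Tool frame: the origin (TCP) lies on the centre line of the jaws, within the pads' length; the fingertips stand r.finger_overhang ahead of it and the grasp point (between the pads) lies 3 mm ahead of it (r.finger_overhang is the distance from the TCP to the fingertips, in m); z points along the fingers, y is the line along which they close (so a half turn about z gives the same grasp; the last joint's range is limited). The gripper opens to 85 mm and grips with 20 to 120 N. Pads are 22 mm wide; open, the fingers measure 114 mm over their backs; the gripper's body (76 mm by 85 mm) begins 54 mm behind the grasp point. The pads swing forward as they close: fully open they stand 13 mm farther back than shut.
Start: joints at [-1.424, 0.351, 1.652, -0, 1.139, -0.085], TCP at [0.126, -0.535, 0.216] pointing down, gripper open.
Joint ranges: [-2.75, 2.75], [-0.79, 2.1], [0.01, 2.65], [-1.57, 4.71], [0.07, 3.14], [-2.87, 2.87]. Speed limits (rad/s): [2.22, 2.22, 2.79, 3.14, 3.14, 3.14].

INTERFACE

Orientations are given as a unit quaternion [x, y, z, w].
In Python, from cell import r, optics gives the robot as it stands. The module is installed in compiled form; this text tells all that it offers. Calls block until the motion is done:
- r.move_to(position, orientation): joint-space move of the TCP to a pose.
- r.move_linear(position, rot=None, vel=0.15): straight line of the TCP; rot=None keeps the orientation; vel is the mean speed in m/s.
- r.set_joints(angles): joint-space move.
- r.set_gripper(opening, squeeze=None): opening from 0.0 (shut) to 1.0 (fully open); squeeze is the grip in N (None keeps the last); returns when the fingers have stopped.
- r.sleep(seconds).
- r.inverse_kinematics(position, orientation): joint angles nearest the present ones, or None.
- optics.get_image(name): name is "side" or "top" or "wrist"; returns a dict with "pixels" (400x640x3 uint8, red, green, blue), "depth" (400x640 float32, m along the optical axis (not along the pixel's ray), 0 where there is no reading), "fx", "fy", "cx", "cy" (pixels), "camera_from_world" (4x4, takes a point from world to camera coordinates); the wrist camera has in their place "mount" (4x4, takes a point from camera to tool coordinates, whose origin is the TCP and whose axes are the flange's). Camera axes: x right, y down, z forward; pixel columns grow to the right and rows downward; lengths in m; the calibration is good to about 2 mm. A picture is of the moment at which its call begins: read the wrist's pose just before it.
A pose or a line that the arm cannot do raises r.PlanningError and nothing moves.
- r.hand_in(): hands the job in; it is judged then, once.
Readings, each from a call of its own:
- r.current_t(): time.
- r.current_q(): joint angles.
- r.current_qvel(): joint speeds.
- r.current_effort(): joint torques, N m.
- r.current_tool_pos(): TCP position.
- r.current_ee_rot(): TCP orientation.
- r.current_contact_force(): force on the tool from outside, world axes, zero at the start.
- r.current_torque(): the same for the moment, N m.
- r.current_opening(): opening from 0.0 (shut) to 1.0 (fully open).
- r.current_finger_force(): force on a finger pad.
Only numpy, scipy, OpenCV 4.12 (cv2) and the standard library are available. Lean on these libraries where they do the work, as an engineer would, in place of code of your own. Each camera call takes 0.05 s, during which the arm holds its last target. There are 200 camera calls.

## Working session

There is one attempt and no reset: what is moved stays moved. The work goes in short steps, each a Python script; the robot and the scene stay as the last script left them, time stands still between calls to the robot, and variables do not carry over. Pictures are saved under pics/ and viewed, at most 10 in all, crops included, and the job is handed in when it is done.

```bash
mkdir -p pics && python3 - <<'E'
from cell import r, optics
import numpy as np, cv2
for n in ("top","side"):
    d=optics.get_image(n)
    cv2.imwrite(f"pics/{n}0.png",d["pixels"][:,:,::-1])
    np.savez(f"{n}0.npz",**{k:d[k] for k in d})
    print(n,d["fx"],d["fy"],d["cx"],d["cy"],np.round(d["camera_from_world"],3).tolist())
print(r.current_t(),r.finger_overhang,r.current_ee_rot(),r.current_tool_pos())
E
```

```text
top 485.00206941107064 485.00206941107064 323.8834037888154 193.94850025865298 [[0.019, -1.0, -0.014, -0.004], [-0.995, -0.017, -0.098, 0.65], [0.098, 0.016, -0.995, 1.378], [0.0, 0.0, 0.0, 1.0]]
side 431.6146480158553 431.6146480158553 314.75614204223996 202.6434796647269 [[0.988, -0.152, 0.013, -0.634], [-0.105, -0.74, -0.664, 0.099], [0.11, 0.655, -0.748, 1.055], [0.0, 0.0, 0.0, 1.0]]
0.1 0.022 [ 9.93292000e-01  1.15631977e-01 -6.00846325e-06 -4.98302844e-04] [ 0.12633929 -0.53498279  0.21532504]
```

View pics/top0.png

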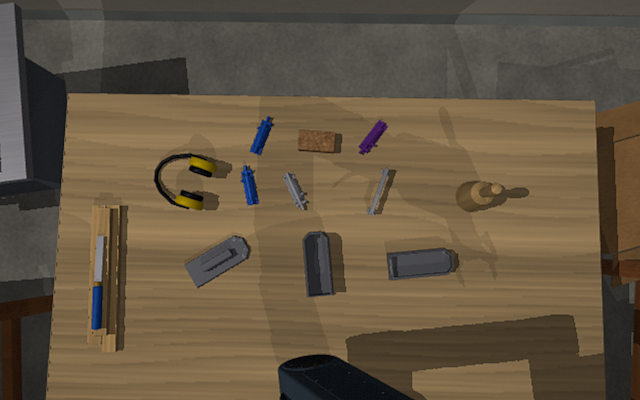

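View pics/side0.png

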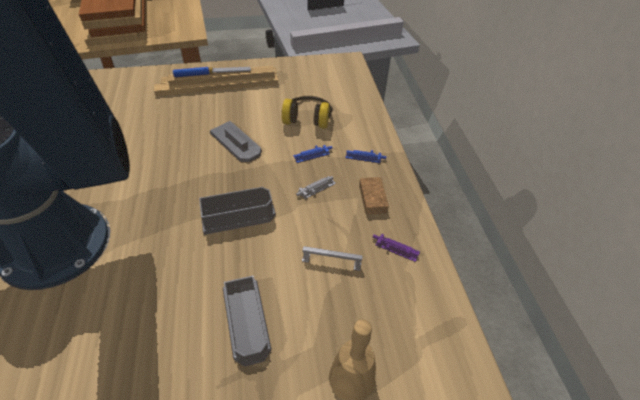

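The top picture shows the lid at (217,262), the deep tray at (318,264), the shallow tray at (421,263) and the pull at (379,192). Bolt candidates are grey (295,190), blue (249,185), blue (261,136) and purple (373,137). By the description I choose the grey steel one at (295,190). Next I find rough poses from depth, with an enlarged crop to check the choice.

```bash
cat > h.py <<'E'
import numpy as np, cv2
from scipy.spatial.transform import Rotation as R
def cloud(d,T):  # T world_from_camera
    z=d["depth"]; v,u=np.mgrid[:400,:640]
    P=np.stack([(u-d["cx"])/d["fx"]*z,(v-d["cy"])/d["fy"]*z,z],-1)
    W=P@T[:3,:3].T+T[:3,3]; W[z<=0]=np.nan
    return W
def rect(p):
    (c,s,a)=cv2.minAreaRect((p*1000).astype(np.float32)); 
    if s[0]<s[1]: s=s[::-1]; a+=90
    return np.array(c)/1000,s,((a+90)%180)-90
E
python3 - <<'E'
from h import *
d=dict(np.load("top0.npz")); W=cloud(d,np.linalg.inv(d["camera_from_world"]))
img=d["pixels"]
print("bench z",np.nanmedian(W[300:340,200:330,2]))
for n,(u0,v0,u1,v1),zm in [("lid",(180,230,258,292),.005),("deep",(298,225,342,300),.02),("shal",(380,240,465,285),.012),("pull",(362,162,400,220),.02),("bolt",(278,165,313,213),.006),("mallet",(450,165,535,220),.02),("ear",(145,145,230,215),.02),("sand",(293,125,345,158),.015)]:
    w=W[v0:v1,u0:u1].reshape(-1,3); w=w[np.nan_to_num(w[:,2],nan=-1)>zm]
    c,s,a=rect(w[:,:2]); print(n,c.round(4),np.round(s),round(a,1),"z95",np.percentile(w[:,2],[50,95]).round(3),len(w))
a=cv2.resize(img[160:220,225:412],None,fx=4,fy=4,interpolation=cv2.INTER_CUBIC)
b=cv2.resize(img[225:300,180:465],(748,197),interpolation=cv2.INTER_CUBIC)
cv2.imwrite("pics/crop0.png",np.vstack([a,b])[:,:,::-1])
E
```

```text
bench z 0.0018458974554866892
lid [0.4519 0.3136] [228. 177.] -88.8 z95 [0.013 0.034] 2124
deep [0.4496 0.0236] [178.  72.] 4.2 z95 [0.06  0.066] 275
shal [ 0.4602 -0.2715] [182.  83.] -83.7 z95 [0.015 0.039] 1200
pull [ 0.6629 -0.1492] [139.  12.] -19.1 z95 [0.042 0.047] 204
bolt [0.6676 0.0944] [140. 101.] 1.0 z95 [0.013 0.023] 425
mallet [ 0.6528 -0.4157] [81. 75.] -17.2 z95 [0.113 0.23 ] 959
ear [0.688  0.4226] [167. 158.] 72.7 z95 [0.067 0.082] 1039
sand [0.8094 0.0352] [110.  62.] 86.5 z95 [0.032 0.037] 776
```

View pics/crop0.png

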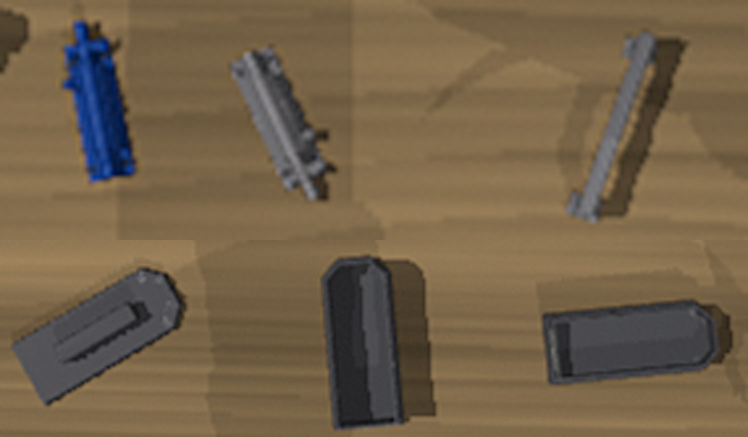

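The crop confirms the grey steel bolt at crop (280,120), with its rod towards the lower right at (318,198) and its knob on the right. The chamfered ends are: deep tray up (+x), shallow tray right (-y), lid upper right. Next are wrist views, with the deep tray viewed twice half a turn apart to cancel the mount bias.

```bash
cat >> h.py <<'E'
def down(yaw): return (R.from_euler('z',yaw,degrees=True)*R.from_euler('x',180,degrees=True))
def view(name,tgt,yaw,D=0.3,mount=None):
    from cell import r,optics
    o=mount[:3,3]; zc=mount[:3,2]
    rot=down(yaw); pos=np.array(tgt)-rot.apply(o+D*zc)
    r.move_to(pos.tolist(),rot.as_quat().tolist())
    p=np.array(r.current_tool_pos()); q=np.array(r.current_ee_rot())
    d=optics.get_image("wrist")
    T=np.eye(4); T[:3,:3]=R.from_quat(q).as_matrix(); T[:3,3]=p
    np.savez(f"w_{name}.npz",tool=T,**{k:d[k] for k in d})
    print(name,"t",round(r.current_t(),2),"q",np.round(r.current_q(),2),"p",p.round(4))
    return d
E
python3 - <<'E'
from h import *
from cell import r,optics
d=optics.get_image("wrist"); M=np.array(d["mount"]); np.save("mount.npy",M)
print(M.round(4).tolist(),d["fx"],d["cx"],d["cy"])
for yw in (4,-176):
    for D in (.33,):
        o=M[:3,3]+D*M[:3,2]; rot=down(yw); p=np.array([.45,.024,.06])-rot.apply(o)
        print(yw,p.round(3),r.inverse_kinematics(p.tolist(),rot.as_quat().tolist()))
view("deepA",[.45,.024,.06],4,.33,M)
cv2.imwrite("pics/wA.png",dict(np.load("w_deepA.npz"))["pixels"][:,:,::-1])
E
```

```text
[[-0.0001, -0.9632, -0.2687, 0.0685], [1.0, -0.0001, -0.0001, 0.0008], [0.0001, -0.2687, 0.9632, -0.1592], [0.0, 0.0, 0.0, 1.0]] 359.469507051204 327.0152354543959 207.55961000507156
4 [0.47  0.026 0.219] [-4.33442138e-02  2.02840386e-01  1.84434691e+00 -4.44089210e-16
  1.09440536e+00  1.45763894e+00]
-176 [0.43  0.022 0.219] [-0.05746671  0.12651231  1.93722154  0.          1.07785881 -1.69807621]
deepA t 2.54 q [-0.04  0.2   1.84 -0.    1.09  1.46] p [0.4703 0.0256 0.2187]
```

View pics/wA.png

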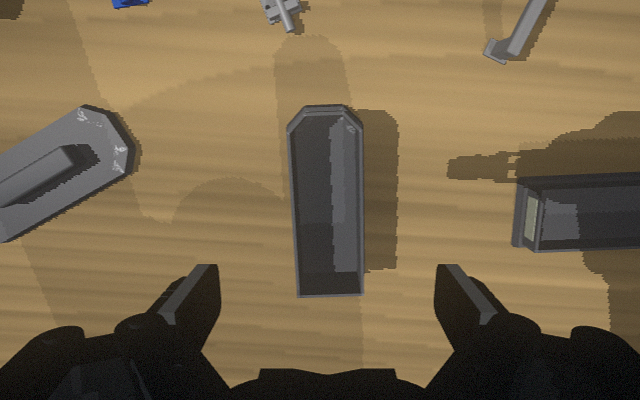

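The wrist picture shows the deep tray with its chamfered end up, rim from (288,105) to (362,297), clear of the fingers. Next come the remaining views.

```bash
cat > an.py <<'E'
from h import *
def load(n):
    d=dict(np.load(f"w_{n}.npz")); return d,cloud(d,d["tool"]@d["mount"])
def blob(W,c,rad,z0,z1):
    w=W[:310].reshape(-1,3); w=w[~np.isnan(w[:,2])]
    m=(np.hypot(*(w[:,:2]-c).T)<rad)&(w[:,2]>z0)&(w[:,2]<z1); return w[m]
if __name__=="__main__":
    for n,v,c,rad,zz in [("deep","deepA",(.45,.024),.115,[(.055,.07),(.057,.065)]),("deep","deepB",(.45,.024),.115,[(.055,.07),(.057,.065)]),
      ("shal","shal",(.46,-.2715),.115,[(.032,.045),(.006,.045)]),("lid","lid",(.45,.31),.115,[(.02,.04),(.009,.04),(.005,.04)]),
      ("bolt","bp",(.6676,.0944),.085,[(.006,.03),(.012,.03)]),("pull","bp",(.663,-.149),.085,[(.033,.05),(.037,.045)])]:
        d,W=load(v)
        if n in("deep","shal","lid"): print(v,"bench",np.nanmedian(blob(W,np.array(c),.16,-.01,.006)[:,2]).round(4))
        for z0,z1 in zz:
            w=blob(W,np.array(c),rad,z0,z1); b=rect(w[:,:2]); print(n,v,z0,b[0].round(4),np.round(b[1],1),round(b[2],2),"zmed",np.median(w[:,2]).round(4),len(w))
E
python3 - <<'E'
from h import *
M=np.load("mount.npy")
view("deepB",[.45,.024,.06],-176,.33,M)
view("lid",[.45,.31,.01],-59,.33,M)
view("bp",[.64,-.03,.02],0,.33,M)
view("shal",[.46,-.2715,.036],-84,.33,M)
a=[np.load(f"w_{n}.npz")["pixels"][::1,::1] for n in("lid","bp","shal","deepB")]
cv2.imwrite("pics/w4.png",cv2.resize(np.vstack([np.hstack(a[:2]),np.hstack(a[2:])]),(800,500),interpolation=cv2.INTER_AREA)[:,:,::-1])
E
python3 an.py
```

```text
deepB t 5.25 q [-0.06  0.13  1.94 -0.    1.08 -1.7 ] p [0.4299 0.0218 0.2187]
deepA bench 0.0011
deep deepA 0.055 [0.4473 0.0231] [176.7  66.2] 6.04 zmed 0.0609 1950
deep deepA 0.057 [0.4473 0.0231] [176.7  66.2] 6.04 zmed 0.061 1837
deepB bench 0.001
deep deepB 0.055 [0.4471 0.0239] [177.   66.2] 6.08 zmed 0.0608 2057
deep deepB 0.057 [0.4471 0.0239] [177.   66.2] 6.08 zmed 0.0609 1885Traceback (most recent call last):
  File "<stdin>", line 4, in <module>
  File "h.py", line 17, in view
    r.move_to(pos.tolist(),rot.as_quat().tolist())
    ~~~~~~~~~^^^^^^^^^^^^^^^^^^^^^^^^^^^^^^^^^^^^^
cell.PlanningError: the arm cannot take that pose within its joint ranges
Traceback (most recent call last):
  File "an.py", line 11, in <module>
    d,W=load(v)
        ~~~~^^^
  File "an.py", line 3, in load
    d=dict(np.load(f"w_{n}.npz")); return d,cloud(d,d["tool"]@d["mount"])
           ~~~~~~~^^^^^^^^^^^^^^
FileNotFoundError: [Errno 2] No such file or directory: 'w_shal.npz'
```

```bash
python3 - <<'E'
from h import *
M=np.load("mount.npy")
view("lid",[.45,.31,.01],121,.33,M)
view("bp",[.64,-.03,.02],0,.33,M)
view("shal",[.46,-.2715,.036],-84,.33,M)
a=[np.load(f"w_{n}.npz")["pixels"][::1,::1] for n in("lid","bp","shal","deepB")]
cv2.imwrite("pics/w4.png",cv2.resize(np.vstack([np.hstack(a[:2]),np.hstack(a[2:])]),(800,500),interpolation=cv2.INTER_AREA)[:,:,::-1])
d=dict(np.load("w_deepA.npz"));P=cloud(d,d["mount"])  # tool frame: fingers
f=P[260:,170:470].reshape(-1,3); f=f[(abs(f[:,0])<.015)&(f[:,2]<.06)]
print("open fingers: tip z99",np.nanpercentile(f[:,2],[95,99,100]).round(4),"y",np.nanmin(abs(f[:,1])).round(4))
E
python3 an.py
```

```text
lid t 6.82 q [ 0.55  0.4   1.71 -0.    1.04  0.01] p [0.4392 0.3265 0.1688]
bp t 8.42 q [-0.11  0.59  1.38  0.    1.18  1.46] p [ 0.6601 -0.0285  0.1787]
shal t 9.71 q [-0.65  0.37  1.68  0.    1.09  2.39] p [ 0.4635 -0.291   0.1947]
open fingers: tip z99 [-0.0355 -0.0315 -0.0287] y 0.0
deepA bench 0.0011
deep deepA 0.055 [0.4473 0.0231] [176.7  66.2] 6.04 zmed 0.0609 1950
deep deepA 0.057 [0.4473 0.0231] [176.7  66.2] 6.04 zmed 0.061 1837
deepB bench 0.001
deep deepB 0.055 [0.4471 0.0239] [177.   66.2] 6.08 zmed 0.0608 2057
deep deepB 0.057 [0.4471 0.0239] [177.   66.2] 6.08 zmed 0.0609 1885
shal bench 0.0011
shal shal 0.032 [ 0.4531 -0.2748] [176.   66.2] -83.48 zmed 0.0369 1898
shal shal 0.006 [ 0.4531 -0.2754] [185.9  77.1] -83.43 zmed 0.0123 14320
lid bench 0.0011
lid lid 0.02 [0.4526 0.3155] [95.8 21.4] -58.18 zmed 0.0328 2738
lid lid 0.009 [0.4528 0.3156] [185.   75.5] -58.17 zmed 0.0132 15942
lid lid 0.005 [0.4525 0.3161] [186.1  77.6] -58.15 zmed 0.0132 16284
bolt bp 0.006 [0.6598 0.0903] [117.9  35.7] 25.18 zmed 0.0162 2627
bolt bp 0.012 [0.6603 0.0886] [117.9  34. ] 21.68 zmed 0.0165 2370
pull bp 0.033 [ 0.6612 -0.1506] [139.7  12.7] -19.03 zmed 0.0407 2774
pull bp 0.037 [ 0.6612 -0.1506] [139.7  12.7] -19.03 zmed 0.0409 2453
```

View pics/w4.png

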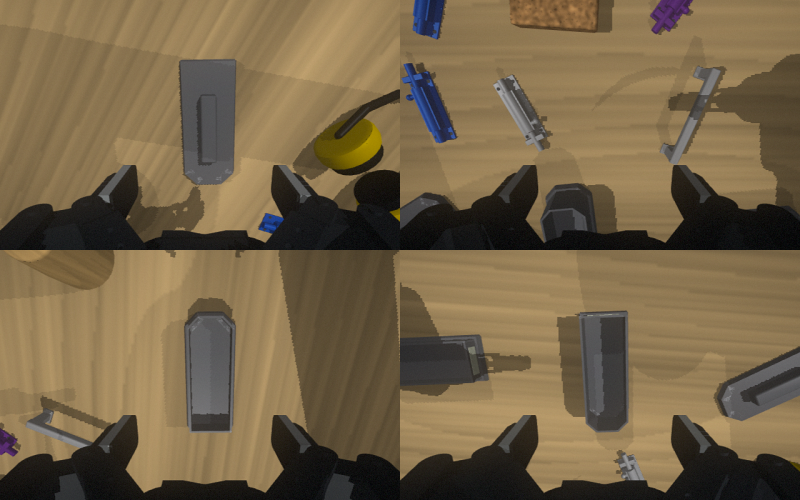

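```bash
python3 - <<'E'
from an import *
d,W=load("bp")
w=blob(W,np.array([.66,.09]),.085,.0165,.03); 
b=rect(w[:,:2]); print("top",b,len(w))
c=np.median(w[:,:2],0)
u=np.array([np.cos(np.radians(b[2])),np.sin(np.radians(b[2]))]); 
w=blob(W,np.array([.66,.09]),.085,.004,.03)
print("z hist",np.histogram(w[:,2],bins=np.arange(.004,.026,.002)))
for z0,z1 in((.0135,.03),(.0165,.03),(.0175,.03),(.0185,.03)):
    w=blob(W,np.array([.66,.09]),.085,z0,z1)
    ang=np.radians(b[2])
    for _ in range(3):
        u=np.array([np.cos(ang),np.sin(ang)]); n=np.array([-u[1],u[0]])
        s=w[:,:2]@u; t=w[:,:2]@n
        bins=np.linspace(*np.percentile(s,[10,90]),12); i=np.digitize(s,bins)
        mt=[(np.percentile(t[i==k],5)+np.percentile(t[i==k],95))/2 for k in range(1,12)]; ms=(bins[1:]+bins[:-1])/2
        sl=np.polyfit(ms,mt,1,w=None)[0]; med=np.median(mt); 
        ang+=np.arctan(sl)
    print(z0,np.degrees(ang),"mid t",med,"widths",np.round([np.ptp(t[i==k])*1e3 for k in range(1,12)],1),"s",np.percentile(s,[0,2,98,100]).round(4))
for n in("deepA",):
    d=dict(np.load(f"w_{n}.npz"));P=cloud(d,d["mount"])[230:].reshape(-1,3)
    for lo,hi in((.03,.042),(.042,.06),):
        m=(abs(P[:,0])<.02)&(abs(P[:,1])>lo)&(abs(P[:,1])<hi)&(P[:,2]<.06)
        print(lo,np.nanmax(P[m,2]),np.percentile(P[m,0],[1,99]).round(3),np.percentile(P[m,2],[50,99]).round(4))
a=W; px=dict(np.load("w_bp.npz"))["pixels"]
cv2.imwrite("pics/bolt.png",cv2.resize(px[100:260,140:260],None,fx=3.5,fy=3.5,interpolation=cv2.INTER_CUBIC)[:,:,::-1])
E
```

```text
top (array([0.66036853, 0.0880768 ]), (116.98492431640625, 31.069583892822266), 22.29637908935547) 1187
z hist (array([852,  79,  71, 107, 202, 735, 658, 663, 112,   0]), array([0.004, 0.006, 0.008, 0.01 , 0.012, 0.014, 0.016, 0.018, 0.02 ,
       0.022, 0.024]))
0.0135 26.898141154185637 mid t -0.21528215278424737 widths [29.7  9.2 27.4 30.2 26.1 18.3 18.6 18.6 18.2 18.6 19.1] s [0.5703 0.5753 0.684  0.6882]
0.0165 30.584367906230906 mid t -0.2559943339862564 widths [28.9 26.5 17.3 16.2 16.1 17.8 17.6 17.2 17.7 18.  17.8] s [0.5558 0.5785 0.6532 0.6724]
0.0175 29.557063051777117 mid t -0.24448422577111684 widths [24.9 12.1 16.5 12.8 12.5 12.7 15.7 15.7 17.  12.2 12.3] s [0.5676 0.5948 0.6564 0.6703]
0.0185 26.56573289252847 mid t -0.2114367603417937 widths [11.4 10.7 11.3  9.7 10.2 11.6  9.2 10.2 10.3 10.  10.6] s [0.6056 0.6068 0.6684 0.6695]
0.03 -0.029509538348863107 [-0.009  0.018] [-0.0942 -0.0323]
0.042 -0.02874364203313884 [-0.008  0.014] [-0.077 -0.033]
```

View pics/bolt.png

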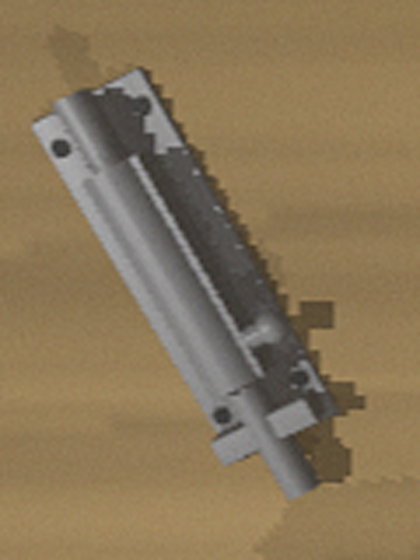

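The crop shows the bolt's barrel axis running from (90,95) to (300,490), with the rod at the lower right and the knob at (262,330). That gives a barrel centre of (0.6648, 0.0961) and a rod yaw of -153.4°. The fingers look shorter in the image than I expected, so I'll grasp the pull and check before lifting.

```bash
cat >> h.py <<'E'
def go(x,y,z,yaw): 
    from cell import r
    r.move_to([x,y,z],down(yaw).as_quat().tolist())
def lin(x,y,z,vel=.15):
    from cell import r
    r.move_linear([x,y,z],None,vel)
def stat(s=""):
    from cell import r
    print(s,"t",round(r.current_t(),2),"p",np.round(r.current_tool_pos(),4),"open",round(r.current_opening(),3),"ff",np.round(r.current_finger_force(),1),"F",np.round(r.current_contact_force(),1))
def snap(n,cam="wrist"):
    from cell import optics
    d=optics.get_image(cam); cv2.imwrite(f"pics/{n}.png",d["pixels"][:,:,::-1]); return d
E
python3 - <<'E'
from h import *
from cell import r
x,y=.6612,-.1506
stat(); go(x,y,.12,-19.03); r.set_gripper(.5); stat("above")
lin(x,y,.0375); stat("down"); snap("p1")
r.set_gripper(0.0,40); stat("closed"); snap("p2")
E
python3 -c "
import cv2,numpy as np
cv2.imwrite('pics/p12.png',np.hstack([cv2.imread(f'pics/p{i}.png')[:,120:520] for i in(1,2)]))"
```

```text
t 9.71 p [ 0.4636 -0.2909  0.1947] open 0.994 ff 0.0 F [-0.4  0.1 -0.1]
above t 11.2 p [ 0.6611 -0.1509  0.1201] open 0.494 ff 0.0 F [-0.4 -0.3 -0.1]
down t 11.9 p [ 0.6618 -0.1508  0.0384] open 0.498 ff 0.0 F [-0.  -0.2 -0.4]
closed t 12.43 p [ 0.6612 -0.1506  0.0376] open 0.0 ff 0.0 F [ 0.2  0.1 -0.7]
```

View pics/p12.png

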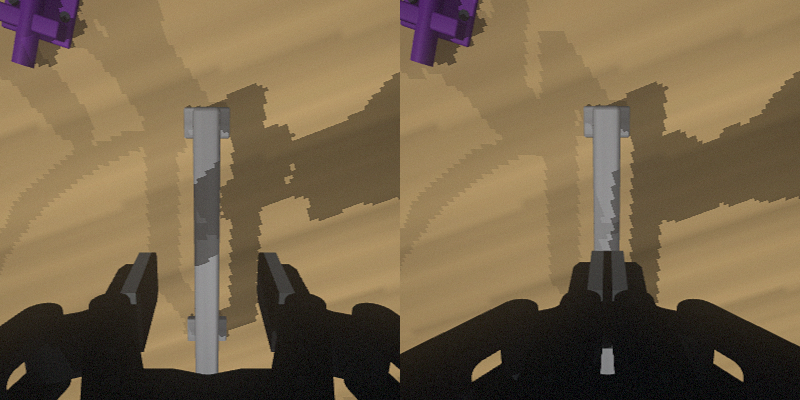

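The fingers shut above the bar without touching it. By parallax the shut tips stand about 21 mm behind the nominal TCP, not 22 mm ahead, so I'll measure that by touching the bar top at 40 mm.

```bash
python3 - <<'E'
from h import *
from cell import r
x,y=.6612,-.1506
z=.024; lin(x,y,z,.1); stat()
while z>-.003 and r.current_contact_force()[2]<4:
    z-=.0015; lin(x,y,z,.05)
    print(round(z,4),r.current_tool_pos()[2].round(4),r.current_contact_force()[2].round(1))
stat("touch"); lin(x,y,z+.02,.15); r.set_gripper(.5); stat()
E
```

```text
t 12.77 p [ 0.6622 -0.1509  0.0246] open 0.001 ff 4.6 F [0.6 0.1 9.6]
touch t 12.77 p [ 0.6622 -0.1509  0.0246] open 0.001 ff 4.6 F [0.6 0.1 9.6]
 t 13.53 p [ 0.6611 -0.1506  0.0438] open 0.503 ff 0.0 F [0.1 0.3 0.9]
```

Contact came at TCP z = 0.0246, so the shut tips are 15.5 mm behind the TCP (28.5 mm when open). I grasp again with that offset.

```bash
python3 - <<'E'
from h import *
from cell import r
x,y=.6612,-.1506
lin(x,y,-.002,.12); stat("down"); r.set_gripper(0.0,60); stat("closed")
if r.current_opening()<.08: raise SystemExit
lin(x,y,.095,.25); stat("lift")
dx,dy=.4472,.0235
go(dx,dy,.095,6.06); stat("over"); lin(dx,dy,.0115,.15); r.sleep(.1); stat("in")
r.set_gripper(.26); stat("rel"); lin(dx,dy,.11,.25); stat("up")
E
```

```text
down t 14.07 p [ 0.6613 -0.1506 -0.002 ] open 0.495 ff 0.0 F [-0.1  0.1  0.1]
closed t 14.45 p [ 0.6617 -0.1507 -0.001 ] open 0.126 ff 58.9 F [-0.2  0.3  4.8]
lift t 14.99 p [ 0.6608 -0.1505  0.0946] open 0.129 ff 58.4 F [-0.6  0.2 -3.5]
over t 16.06 p [0.4482 0.0231 0.0949] open 0.129 ff 58.5 F [ 0.9  0.2 -1.1]
in t 16.87 p [0.4477 0.0233 0.0115] open 0.128 ff 58.5 F [-0.2  0.7 -2.2]
rel t 17.14 p [0.4474 0.0235 0.0117] open 0.263 ff 0.0 F [-0.9 -0.7  0.3]
up t 17.68 p [0.4472 0.0235 0.1102] open 0.262 ff 0.0 F [-0.6 -0.2 -0.2]
```

The pull is in. Next, the bolt.

```bash
python3 - <<'E'
from h import *
from cell import r
x,y=.6648+.8944*.005,.0961+.4473*.005
go(x,y,.06,26.6); r.set_gripper(.42); stat("above")
lin(x,y,-.006,.15); r.sleep(.1); lin(x,y,-.0105,.05); stat("down")
r.set_gripper(0.0,60); stat("closed")
if r.current_opening()<.15: lin(x,y,.06); raise SystemExit
lin(x,y,.06,.2); stat("lift")
sx,sy=.4531,-.275
go(sx,sy,.06,-83.48); stat("over"); snap("b1"); lin(sx,sy,.003,.12); r.sleep(.1); stat("in")
r.set_gripper(.33); stat("rel"); lin(sx,sy,.07,.25); stat("up"); 
E
```

```text
above t 18.92 p [0.6691 0.098  0.0606] open 0.424 ff 0.0 F [ 0.7 -0.4  0.4]
down t 19.86 p [ 0.6693  0.0984 -0.0104] open 0.419 ff 0.0 F [ 0.2 -0.5 -0.3]
closed t 20.16 p [ 0.6696  0.0984 -0.01  ] open 0.189 ff 60.0 F [-0.6 -0.1  3.3]
lift t 20.66 p [0.6688 0.0983 0.0592] open 0.19 ff 59.4 F [-0.4  0.6 -1.3]
over t 22.25 p [ 0.4536 -0.2746  0.0598] open 0.188 ff 59.3 F [-0.3 -0.3 -1. ]
in t 23.02 p [ 0.4534 -0.2751  0.0033] open 0.188 ff 59.3 F [ 0.7 -0.1 -1.5]
rel t 23.3 p [ 0.4533 -0.2751  0.0033] open 0.332 ff 0.0 F [ 1.1  0.4 -0.2]
up t 23.72 p [ 0.4534 -0.2753  0.0709] open 0.328 ff 0.0 F [0.7 0.  0.5]
```

```bash
python3 - <<'E'
from h import *
from cell import r
from an import load,blob
M=np.load("mount.npy"); r.set_gripper(1.0)
view("deepC",[.447,.0235,.06],6,.33,M); view("shal2",[.453,-.275,.036],-83.5,.33,M)
for v,c,z0,z1 in(("deepC",(.447,.0235),.055,.067),("shal2",(.453,-.275),.033,.043)):
    d,W=load(v); b=rect(blob(W,np.array(c),.115,z0,z1)[:,:2]); print(v,b)
a=[np.load(f"w_{n}.npz")["pixels"][60:340,120:520] for n in("deepC","shal2")]
cv2.imwrite("pics/s2.png",np.hstack(a)[:,:,::-1])
E
```

```text
deepC t 25.63 q [-0.04  0.2   1.85 -0.    1.09  1.42] p [0.4671 0.0258 0.2183]
shal2 t 26.91 q [-0.66  0.36  1.69  0.    1.09  2.37] p [ 0.4562 -0.2944  0.1946]
deepC (array([0.44729709, 0.02303166]), (175.76673889160156, 66.18832397460938), 6.115095615386963)
shal2 (array([ 0.45317316, -0.27440903]), (176.7114715576172, 66.16343688964844), -83.42652702331543)
```

View pics/s2.png

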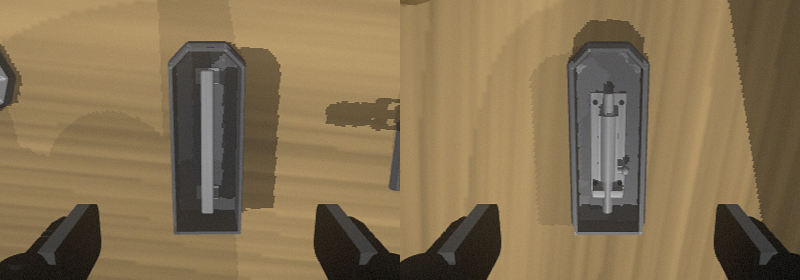

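Picture: the pull lies lengthwise in the deep tray (207,140) and the bolt flat in the shallow tray (608,145); neither tray moved. Next, stack the shallow tray.

```bash
cat >> h.py <<'E'
def seat(x,y,zs,fmax=15):
    "step down to zs, stop at contact"
    from cell import r
    lin(x,y,zs+.011,.12); r.sleep(.15); f0=r.current_contact_force()[2]
    for dz in (.008,.006,.004,.002,.001,0,-.001):
        lin(x,y,zs+dz,.04); r.sleep(.05); f=np.array(r.current_contact_force())
        print(dz,np.round(r.current_tool_pos(),4),f.round(1),np.round(r.current_torque(),2))
        if f[2]-f0>fmax: break
    return dz
E
python3 - <<'E'
from h import *
from cell import r
x,y,z=.4535,-.2744,-.007
go(x,y,.05,-83.43); lin(x,y,z,.12); r.sleep(.1); stat("down")
r.set_gripper(0.0,60); r.sleep(.1); stat("closed")
if r.current_opening()<.6: raise SystemExit
z=r.current_tool_pos()[2]; lin(x,y,.12,.2); stat("lift")
dx,dy=.4473,.0234
go(dx,dy,.12,6.1); stat("over")
print("z",z,seat(dx,dy,-.007+.052)); stat("seated?"); snap("st1","side")
E
```

```text
down t 28.27 p [ 0.4541 -0.2749 -0.006 ] open 0.997 ff 0.0 F [-0.9  0.   0.7]
closed t 28.71 p [ 0.454  -0.2747 -0.0059] open 0.759 ff 64.8 F [-2.1  1.7  9.8]
lift t 29.49 p [ 0.4529 -0.2739  0.1189] open 0.759 ff 66.9 F [-0.9  0.6 -3.8]
over t 30.63 p [0.4474 0.0229 0.1196] open 0.76 ff 66.9 F [-0.5 -0.3 -2.9]
0.008 [0.4473 0.0234 0.053 ] [-0.3  0.2 -3.3] [-0.03 -0.03 -0.02]
0.006 [0.4472 0.0234 0.0509] [-0.2  0.7 -3.5] [ 0.03 -0.04  0.03]
0.004 [0.4472 0.0234 0.0489] [-0.3  0.  -4. ] [0.05 0.01 0.03]
0.002 [0.4473 0.0234 0.0469] [-0.2  0.3 -3.1] [ 0.05  0.01 -0.06]
0.001 [0.4474 0.0234 0.0461] [-0.2 -0.2 -0.3] [0.13 0.04 0.02]
0 [0.4475 0.0234 0.046 ] [-5.8 -0.  17.4] [ 0.26  0.98 -0.  ]
z -0.005941588520093917 0
seated? t 33.27 p [0.4475 0.0234 0.046 ] open 0.756 ff 69.5 F [-5.8 -0.  17.4]
```

```bash
python3 - <<'E'
from h import *
from cell import r
from an import load,blob
M=np.load("mount.npy")
x,y=.4475,.0234
r.set_gripper(1.0); lin(x,y,.14,.25)
view("stk",[.447,.0235,.088],6,.33,M)
d,W=load("stk"); w=blob(W,np.array([.447,.0235]),.115,.083,.095); print(rect(w[:,:2]),np.median(w[:,2]))
p=w[:,:2]-[.4473,.0234]; print("z by end/side",[np.median(w[m,2]).round(4) for m in(p[:,0]>.06,p[:,0]<-.06,p[:,1]>.02,p[:,1]<-.02)])
x,y,z=.4524,.3154,.0125-.018+.002
go(x,y,.06,121.83); r.set_gripper(.6); lin(x,y,z,.12); r.sleep(.1); stat("down")
r.set_gripper(0.0,60); r.sleep(.1); stat("closed")
E
```

```text
stk t 34.75 q [-0.04  0.17  1.82 -0.    1.16  1.42] p [0.4668 0.0264 0.2458]
(array([0.44706464, 0.02219274]), (175.6358642578125, 66.12362670898438), 6.133702754974365) 0.08877524975715073
z by end/side [np.float64(0.089), np.float64(0.0886), np.float64(0.089), np.float64(0.0888)]
down t 37.27 p [ 0.4529  0.3157 -0.0026] open 0.599 ff 0.0 F [-0.8 -0.2 -0.4]
closed t 37.74 p [ 0.4529  0.3157 -0.0028] open 0.243 ff 59.1 F [-0.7  0.9  5.8]
```

```bash
python3 - <<'E'
from h import *
from cell import r
from an import load,blob
M=np.load("mount.npy")
lin(.4527,.3156,.15,.25); stat("lift")
x,y=.4471,.0228
go(x,y,.15,-173.87); stat("over")
print(seat(x,y,.0772)); stat("seated?")
E
```

```text
lift t 38.51 p [0.452  0.3152 0.1487] open 0.241 ff 58.8 F [-0.2 -0.2 -1.8]
over t 40.01 p [0.4471 0.0231 0.1496] open 0.245 ff 58.8 F [-0.4 -0.3 -1.4]
0.008 [0.4471 0.0228 0.0852] [-0.3 -0.2 -0.9] [-0.02 -0.01 -0.03]
0.006 [0.4471 0.0228 0.0831] [-0.4  0.4 -1.4] [-0.04  0.02  0.03]
0.004 [0.4471 0.0228 0.0812] [-0.2 -0.1 -2.3] [ 0.   -0.03 -0.02]
0.002 [0.4471 0.0228 0.0791] [-0.1 -0.4 -1. ] [-0.02 -0.    0.01]
0.001 [0.4471 0.0228 0.0782] [-0.9 -0.1 -1.7] [-0.02 -0.01 -0.03]
0 [0.4471 0.0228 0.0772] [ 0.7 -0.4 -0. ] [ 0.07 -0.07  0.01]
-0.001 [0.4472 0.0228 0.0771] [-5.2 -0.  15.9] [-0.01  0.95  0.03]
-0.001
seated? t 42.92 p [0.4472 0.0228 0.0771] open 0.242 ff 61.1 F [-5.2 -0.  15.9]
```

```bash
python3 - <<'E'
from h import *
from cell import r
from an import load,blob
M=np.load("mount.npy")
r.set_gripper(.6); lin(.4471,.0228,.17,.25)
view("fin",[.447,.0235,.092],-174,.33,M)
d,W=load("fin"); w=blob(W,np.array([.447,.0235]),.115,.088,.12); print(rect(w[:,:2]))
for s in(w[w[:,2]<.1],w[w[:,2]>.107]):
    A=np.c_[s[:,:2]-[.447,.023],np.ones(len(s))]; print(np.linalg.lstsq(A,s[:,2],rcond=None)[0].round(4))
a=np.load("w_fin.npz")["pixels"][:,120:520]; s=snap("fs","side")["pixels"][:,100:500]
cv2.imwrite("pics/fin.png",np.hstack([a,s])[:,:,::-1]); print(r.current_t())
E
```

```text
fin t 44.33 q [-0.06  0.08  1.9  -0.    1.16 -1.74] p [0.4267 0.0206 0.2503]
(array([0.44680917, 0.02237327]), (184.39756774902344, 76.05451202392578), 6.030160903930664)
[ 0.0003 -0.0004  0.0929]
[ 0.0033 -0.0041  0.1127]
44.375
```

View pics/fin.png

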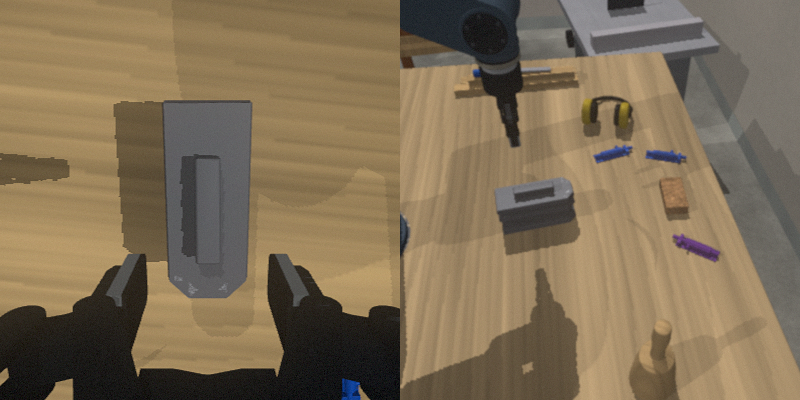

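The lid sits level at 0.092 m (stack at side-picture (535,205)), with its chamfers over the trays' chamfers. The bystanders stand where they were.

```bash
python3 -c "
from cell import r
print(r.hand_in())"
```

```text
the job is handed in; nothing more can be done
None
```

The job is handed in at about 44 s of the 72 s allowed: pull in the deep tray, bolt in the shallow tray stacked on it, lid level on top with chamfers aligned, and the bystanders untouched; the judging result was not reported back.

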